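Kit the parts of a black prosthetic hand

ROBOT

A 6-joint arm with a two-finger parallel gripper is mounted at the origin on the work surface. World frame = base frame: x ahead of the robot, y to its left, z up, the work surface at z = 0. Lengths are in m, angles in degrees, forces in N, time in s.
With the tool pointing down it reaches from about 0.35 to 0.875 m from the base axis. Payload 4.2 kg.
Tool frame: the origin (TCP) lies at the very end of the fingers, on their centre line; the grasp point (between the pads) lies 19 mm behind it; z points along the fingers, x is the direction in which the jaws open and shut, and the axes are right-handed (so a half turn about z gives the same grasp; the last joint's range is limited). The gripper opens to 87 mm and grips with 3 to 60 N. Pads are 19 mm wide; open, the fingers measure 117 mm over their backs; the gripper's body (75 mm by 190 mm) begins 51 mm behind the grasp point.
Start: joints at [-60.183, 22.042, 0.453, 0, -68.411, -14.817], TCP at [0.162, -0.604, 0.223] pointing down, gripper open.
Joint ranges: [-179.83, 179.83], [-69.29, 118.12], [-61.27, 80.66], [-181.25, 117.63], [-171.15, -9.14], [-177.46, 177.46]. Speed limits (degrees/s): [159.86, 159.86, 180, 180, 180, 180].

INTERFACE

Orientations are given as a 3x3 rotation matrix whose columns are the frame's x, y, z axes.
In Python, from station import r gives the robot as it stands.
- The arm moves only by the tool move_arm, never from a script. Its argument "series" is a list that holds one entry, the list of rows, each a list of 7 numbers: the shift along the tool's x, y, z in cm, then the turn, a rotation vector about the tool's x, y, z in degrees, then the opening, from -1 (shut) to 1 (fully open). In form: [[[dx, dy, dz, wx, wy, wz, fingers], ...]]. A call has 1 to 12 rows; each row shifts and turns the commanded pose from where the row before left it, along the tool's axes as they then stand; what a row does not reach is not made up. A row lasts 1/8 s, in which the tool goes at most 62.5 mm and 10.7 degrees, less where a joint would pass 70% of its speed; a pose out of reach is approached as far as the arm can. A call is refused whole if a number of a shift passes 6.25 or a number of a turn 10.7, either way. A call with a gripper value outside its range is refused whole. The fingers move at their own pace and stop on an object; the grip force is fixed at half the most. Time passes only in rows, so rows that do not move let the fingers close. It gives the time, the measured TCP pose, the force and the opening at its end, in the units of the state.
- r.sense(): the state, without advancing time (a new reading comes with each control period).
- r.capture(name): name is "side" or "top" or "wrist"; returns a dict with "color" (400x640x3 uint8, blue, green, red), "fx", "fy", "cx", "cy" (pixels), "rvec" (rotation vector, rad) and "tvec" (3), from world to camera coordinates, as OpenCV has them; the wrist camera has in their place "tool_from_camera" (4x4, takes a point from camera to tool coordinates, whose origin is the TCP and whose axes are the tool frame's). Camera axes: x right, y down, z forward; pixel columns grow to the right and rows downward; lengths in m; the calibration is good to about 2 mm. The wrist camera is an equidistant fisheye: a pixel r from the principal point sees the ray r / f radians off the axis. A picture is of the moment at which its call begins: read the wrist's pose just before it. There is no depth.
- r.finish_job(): hands the job in, once; it reports no verdict.
The state is a dict: "time_s": time; "joints": joint angles; "joint_velocities": joint speeds; "effort": joint torques, N m; "tcp_pos": TCP position; "ee_rot": TCP orientation; "wrist_force": force on the tool from outside, world axes, zero at the start; "moment": the same for the moment, N m; "gripper_width": opening from 0.0 (shut) to 1.0 (fully open).
Only numpy, scipy, OpenCV 4.12 (cv2) and the standard library are available. Lean on these libraries where they do the work, as an engineer would, in place of code of your own. Each camera call takes 0.05 s, during which the arm holds its last target.

TASK

Lay out the kit for the black prosthetic hand: put the black finger, the black thumb, the motor with the brass gearbox and the aluminium wrist coupling into the black tray, each flat on the floor of the pocket that shows its outline (finger blue, thumb green, motor yellow, wrist coupling red), same side up as it lies now. Set them down, do not drop them, and leave the white finger and the motor with the white gearbox where they lie.

Things in the scene. Friction and masses are not known exactly. Their poses are not given: they have to be found in the camera images.
- finger_center (a point): Black plastic prosthetic finger lying flat: an 80 mm long, 20 mm wide, 24 mm high rounded bar of three segments with steel pins and a small grey pad on the tip, 50 g. The point is its centre, half-way up (12 mm above its underside). x runs along its length towards the tip, z up.
- thumb_center (a point): Black plastic prosthetic thumb lying flat, shorter than the finger: 70 mm long, 26 mm high, 40 g; a round base 26 mm across with a steel disc on top, then a straight bar 20 mm wide. The point is the middle of its length, half-way up (13 mm above its underside); here it is 20 mm wide, and the bar runs from 9 mm behind the point to 35 mm ahead of it. x runs along its length from the base to the tip, z up.
- motor_center (a point): Small motor lying on its side, with a square BRASS (gold) gearbox: dark steel can 26 mm in diameter between a black 28 mm square end cap and the 28 mm square gearbox, a 6 mm steel shaft sticking out of the gearbox; 28 mm high, 74 mm long over the shaft, 90 g. The point lies on the can's axis, 14 mm above the underside, 31 mm from the cap's end and 43 mm from the shaft's end; the can runs from 23 mm behind to 13 mm ahead of it. x runs along the axis towards the shaft, z up.
- wrist_center (a point): Wrist coupling: round aluminium disc standing flat, 40 mm in diameter, 28 mm high, plain outside, with a dark 22 mm round patch on its top like a bore, 80 g. The point is its centre, half-way up (14 mm above its underside). z up; its yaw is free. The six loose parts lie on a 2 mm green mat in two columns (140 mm or more apart in the robot's y) of three (66 mm or more apart in x); long ones lie roughly left-right, within 0.6 rad.
- finger_white_center (a point): White finger, the same shape and size as the black one; belongs to another job and is to be left where it lies. Point and axes as for the black finger.
- motor_white_center (a point): Motor with a square WHITE plastic gearbox, otherwise the same as the brass one; belongs to another job and is to be left where it lies. Point and axes as for the brass motor.
- pocket_finger_floor (a point): The tray pocket with the blue floor and the white outline of the finger on it: one of four pockets (two by two) of a fixed black kit tray. Inside 104 mm long (x) by 84 mm wide (y); the walls are 6 mm thick and rise 6 mm above the floor. The point is the centre of the floor's upper face, 8 mm above the table. x runs along the pocket's length, z up. The four pockets' places in the tray vary.
- pocket_thumb_floor (a point): The tray pocket with the green floor and the white outline of the thumb on it: one of four pockets (two by two) of a fixed black kit tray. Inside 104 mm long (x) by 84 mm wide (y); the walls are 6 mm thick and rise 6 mm above the floor. The point is the centre of the floor's upper face, 8 mm above the table. x runs along the pocket's length, z up. The four pockets' places in the tray vary.
- pocket_motor_floor (a point): The tray pocket with the yellow floor and the white outline of the motor with the brass gearbox on it: one of four pockets (two by two) of a fixed black kit tray. Inside 104 mm long (x) by 84 mm wide (y); the walls are 6 mm thick and rise 6 mm above the floor. The point is the centre of the floor's upper face, 8 mm above the table. x runs along the pocket's length, z up. The four pockets' places in the tray vary.
- pocket_wrist_floor (a point): The tray pocket with the red floor and the white outline of the aluminium wrist coupling on it: one of four pockets (two by two) of a fixed black kit tray. Inside 104 mm long (x) by 84 mm wide (y); the walls are 6 mm thick and rise 6 mm above the floor. The point is the centre of the floor's upper face, 8 mm above the table. x runs along the pocket's length, z up. The four pockets' places in the tray vary.
Things that resemble listed ones, but are neither listed nor needed, are in the scene too. There is more than one size of the part that bears wrist_center; the job needs the middle-sized.

How it is judged (in metres and radians):
At the end, for the whole second after the job is handed in: Each of the four parts lies in its own pocket: centre within 34 mm of the pocket's along each side, no more than 3 mm above its resting height, tilted under 0.06 rad, released, at rest (under 20 mm/s). The white finger and white-geared motor are within 20 mm of their starts (x of finger_center in the frame of pocket_finger_floor between -0.034 and 0.034 m and y of finger_center in the frame of pocket_finger_floor between -0.034 and 0.034 m and z of finger_center in the frame of pocket_finger_floor below 0.015 m and angle between each of finger_center, thumb_center, motor_center, wrist_center's own z axis and vertical below 0.06 rad and linear speed of each of finger, thumb, motor, wrist below 0.02 m/s and contact force between each of finger, thumb, motor, wrist and the fingers below 0.05 N and x of thumb_center in the frame of pocket_thumb_floor between -0.034 and 0.034 m and y of thumb_center in the frame of pocket_thumb_floor between -0.034 and 0.034 m and z of thumb_center in the frame of pocket_thumb_floor below 0.016 m and x of motor_center in the frame of pocket_motor_floor between -0.034 and 0.034 m and y of motor_center in the frame of pocket_motor_floor between -0.034 and 0.034 m and z of motor_center in the frame of pocket_motor_floor below 0.017 m and x of wrist_center in the frame of pocket_wrist_floor between -0.034 and 0.034 m and y of wrist_center in the frame of pocket_wrist_floor between -0.034 and 0.034 m and z of wrist_center in the frame of pocket_wrist_floor below 0.017 m and distance of each of finger_white_center, motor_white_center from where it was at the start of the episode below 0.02 m); the robot touches nothing.
It fails at once if the white finger is moved by more than 20 mm (distance of finger_white_center from where it was at the start of the episode above 0.02 m).
It fails at once if the white-geared motor is moved by more than 20 mm (distance of motor_white_center from where it was at the start of the episode above 0.02 m).
It fails at once if a part is dropped or thrown (faster than 0.8 m/s out of the fingers, a fall of about 3 cm) ((linear speed of finger above 0.8 m/s and contact force between finger and the fingers below 0.05 N) or (linear speed of thumb above 0.8 m/s and contact force between thumb and the fingers below 0.05 N) or (linear speed of motor above 0.8 m/s and contact force between motor and the fingers below 0.05 N) or (linear speed of wrist above 0.8 m/s and contact force between wrist and the fingers below 0.05 N)).
It also fails if it takes over 102 s, if anything falls off the work surface, if the arm or the gripper's body presses on something with over 40 N, if the wrist force passes 120 N, or if a joint passes its speed limit or range.

## Working session

There is one attempt and no reset: what is moved stays moved. The work goes in short steps, Python scripts to look and compute and a tool call to move; the robot and the scene stay as the last step left them, time stands still between calls to the robot, and variables do not carry over. Pictures are saved under pics/ and viewed, and the job is handed in when it is done.

Besides the shell and the picture viewer there is one more tool, called after "Request:" as a command line: name --argument value ..., lists and objects as JSON in quotes. move_arm: Moves the arm, as the interface text tells. Its arguments: {"type":"object","properties":{"series":{"type":"array","items":{"type":"array","items":{"type":"array","items":{"type":"number"}}}}},"required":["series"]}

```bash
ls; mkdir -p pics
python3 - <<'E'
from station import r
import cv2
s=r.sense();print(s['time_s'],s['tcp_pos'],s['ee_rot'],s['gripper_width'])
for n in ('top','side','wrist'):
    c=r.capture(n);cv2.imwrite(f'pics/{n}0.png',c['color']);print(n,{k:v for k,v in c.items() if k!='color'})
E
```

```text
pics
0.0 [ 0.16162277 -0.60313926  0.22147466] [[-2.58585864e-01  9.65988086e-01 -6.07722009e-04]
 [ 9.65985947e-01  2.58586571e-01  2.03339961e-03]
 [ 2.12138854e-03 -6.12425255e-05 -9.99997748e-01]] 0.999291109945388
top {'fx': 496.6610961212022, 'fy': 496.6610961212022, 'cx': 320.5834584391095, 'cy': 199.27948940149602, 'rvec': array([ 2.16216478, -2.16166924,  0.05930703]), 'tvec': array([0.00899057, 0.5744671 , 0.93389984])}
side {'fx': 401.3273962826584, 'fy': 401.3273962826584, 'cx': 318.87648678442696, 'cy': 188.1082081367472, 'rvec': array([ 0.73633882, -2.41124925,  1.34105532]), 'tvec': array([0.4659332 , 0.21237636, 0.5607462 ])}
wrist {'fx': 309.70691628693146, 'fy': 309.70691628693146, 'cx': 318.2402761886644, 'cy': 205.18746674675705, 'tool_from_camera': array([[ 9.99999892e-01,  4.15609197e-04,  2.06910284e-04,
        -8.27374420e-04],
       [-4.55464031e-04,  9.64595310e-01,  2.63734111e-01,
        -7.21872689e-02],
       [-8.99743670e-05, -2.63734177e-01,  9.64595395e-01,
        -1.62193690e-01],
       [ 0.00000000e+00,  0.00000000e+00,  0.00000000e+00,
         1.00000000e+00]])}
```

View pics/top0.png

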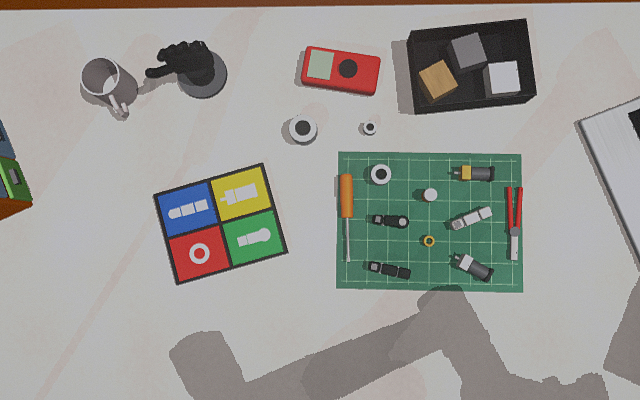

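View pics/side0.png

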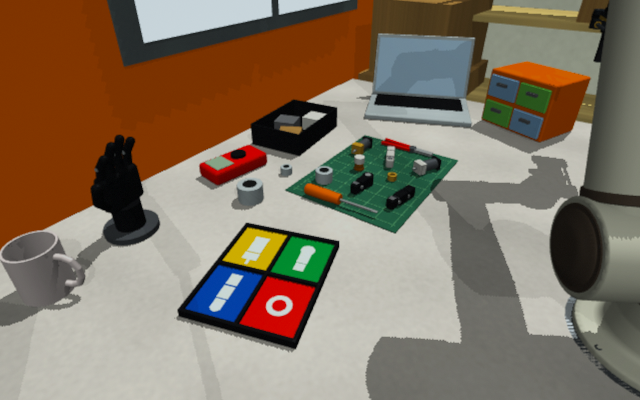

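View pics/wrist0.png

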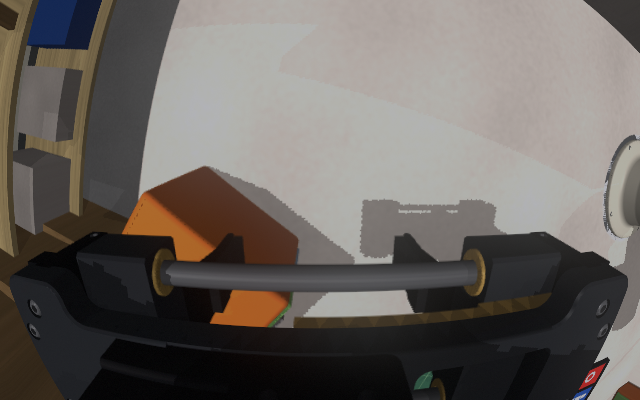

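The top view shows these parts:
- **Wrist coupling:** candidates are the large disc off the mat (303,129), the one on the mat (380,174), a small one (370,128), a white puck (430,195) and a brass ring (429,241). I choose (380,174).
- **Thumb:** black with a disc at its base (388,221).
- **Finger:** black (388,270); the white one at (472,217) stays.
- **Motor:** brass (472,173); the white one at (472,266) stays.

Next I check a close crop and measure.

```bash
cat > h.py <<'E'
import numpy as np, cv2
def ray(c,u,v):
    R=cv2.Rodrigues(c['rvec'])[0]; o=-R.T@c['tvec']
    p=cv2.undistortPoints(np.array([[[u,v]]],float),np.array([[c['fx'],0,c['cx']],[0,c['fy'],c['cy']],[0,0,1]]),None)[0,0]
    return o,R.T@np.array([p[0],p[1],1])
def onz(c,u,v,z):
    o,d=ray(c,u,v); return o+d*(z-o[2])/d[2]
def proj(c,P):
    K=np.array([[c['fx'],0,c['cx']],[0,c['fy'],c['cy']],[0,0,1]])
    return cv2.projectPoints(np.array([P],float),c['rvec'],c['tvec'],K,None)[0][0,0]
E
python3 - <<'E'
import cv2
i=cv2.imread('pics/top0.png')
cv2.imwrite('pics/mat.png',cv2.resize(i[148:296,335:525],None,fx=4,fy=4,interpolation=cv2.INTER_CUBIC))
cv2.imwrite('pics/tray.png',cv2.resize(i[110:290,150:330],None,fx=3,fy=3,interpolation=cv2.INTER_CUBIC))
E
```

```text
(no output)
```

View pics/mat.png

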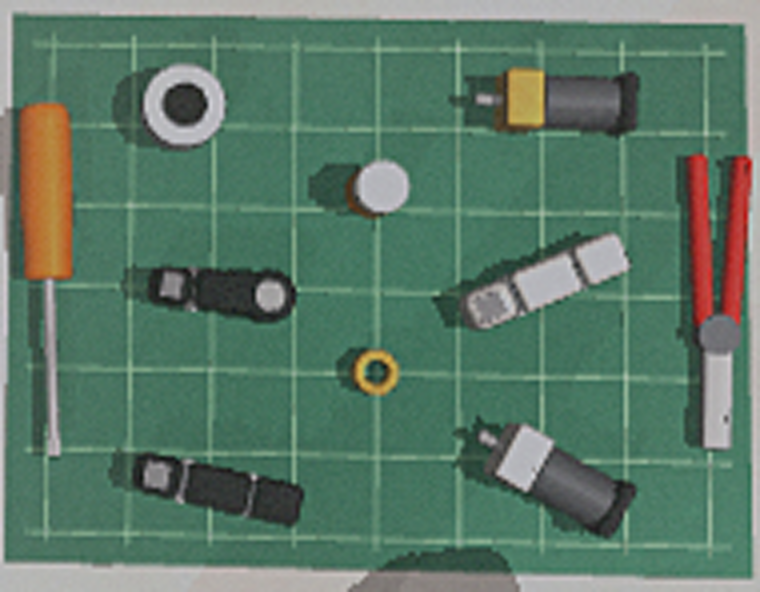

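View pics/tray.png

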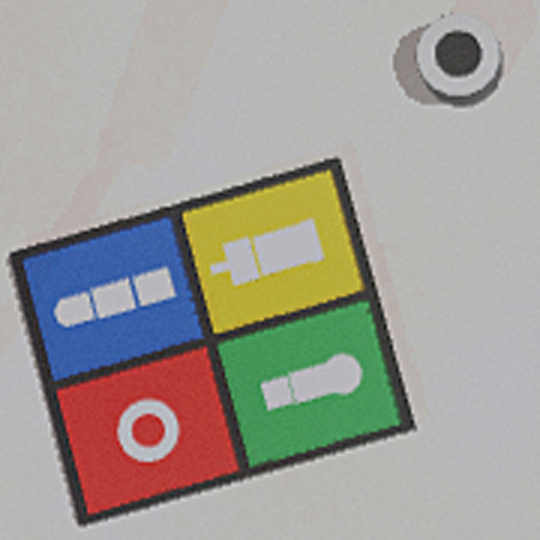

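The crop shows the expected parts. The 40 mm ring is at crop (184,105), the brass motor at (560,100), the thumb at (222,293) and the black finger at (220,489). All tips point left, as do the tray outlines. Now I measure.

```bash
cat > meas.py <<'E'
from station import r
from h import *
c=r.capture('top'); img=c['color']; hsv=cv2.cvtColor(img,cv2.COLOR_BGR2HSV).astype(int)
H,S,V=hsv[...,0],hsv[...,1],hsv[...,2]
def sub(m,box):
    x0,y0,x1,y1=box; o=np.zeros(m.shape,np.uint8); o[y0:y1,x0:x1]=m[y0:y1,x0:x1]*255
    o=cv2.morphologyEx(o,cv2.MORPH_CLOSE,np.ones((3,3)))
    n,l,st,ce=cv2.connectedComponentsWithStats(o); k=1+np.argmax(st[1:,4]); return (l==k).astype(np.uint8)
green=(H>60)&(H<95)&(S>70)
def rep(nm,box,z):
    m=sub(~green,box)
    cs,_=cv2.findContours(m,cv2.RETR_EXTERNAL,cv2.CHAIN_APPROX_NONE); q=cv2.minAreaRect(max(cs,key=len))
    P=onz(c,*q[0],z); b=cv2.boxPoints(q); W=np.array([onz(c,*p,z)[:2] for p in b])
    e=[W[1]-W[0],W[2]-W[1]]; e.sort(key=np.linalg.norm)
    L=e[1]*(1 if e[1][1]>0 else -1)
    print(nm,'px',np.round(q[0],1),'xy',P[:2].round(4),'size',[round(float(np.linalg.norm(a)),4) for a in e],'yaw',round(float(np.degrees(np.arctan2(L[1],L[0]))),1),'area',m.sum())
rep('wrist',(362,156,402,192),.024)
rep('thumb',(366,205,415,235),.020)
rep('finger',(362,255,416,285),.018)
rep('motor',(452,160,500,187),.016)
rep('wfinger',(445,200,500,235),.018)
rep('wmotor',(448,248,500,288),.016)
for nm,a,b in (('finger blue',100,125),('thumb green',50,75),('motor yellow',20,35),('wrist red',-1,4)):
    hh=np.where(H>174,0,H)
    m=sub((hh>a)&(hh<b)&(S>120)&(V>60),(145,155,295,290))
    cs,_=cv2.findContours(m,cv2.RETR_EXTERNAL,cv2.CHAIN_APPROX_NONE); q=cv2.minAreaRect(max(cs,key=len))
    W=np.array([onz(c,*p,.008)[:2] for p in cv2.boxPoints(q)])
    e=[W[1]-W[0],W[2]-W[1]]; e.sort(key=np.linalg.norm); L=e[1]*(1 if e[1][1]>0 else -1)
    print(nm,np.round(q[0],1),onz(c,*q[0],.008)[:2].round(4),[round(float(np.linalg.norm(a)),4) for a in e],round(float(np.degrees(np.arctan2(L[1],L[0]))),1))
s=r.sense();print(s['time_s'],s['tcp_pos'].round(4))
E
python3 meas.py
```

```text
wrist px [376.5 171. ] xy [ 0.6294 -0.099 ] size [0.065, 0.0656] yaw 75.5 area 592
thumb px [390.5 215.1] xy [ 0.5442 -0.1255] size [0.0461, 0.0728] yaw 83.6 area 416
finger px [388. 270.] xy [ 0.4391 -0.1199] size [0.0549, 0.0983] yaw 91.5 area 550
motor px [476. 173.] xy [ 0.626  -0.2919] size [0.0508, 0.0885] yaw 89.8 area 640
wfinger px [474. 217.] xy [ 0.5406 -0.2854] size [0.0654, 0.0954] yaw 89.9 area 599
wmotor px [474. 267.] xy [ 0.4452 -0.2836] size [0.0718, 0.0948] yaw 90.1 area 713
finger blue [186.7 209.1] [0.5568 0.2747] [0.085, 0.1047] 105.9
thumb green [252.5 237.6] [0.5006 0.143 ] [0.0841, 0.1027] 105.2
motor yellow [240.3 193.4] [0.5878 0.1684] [0.0852, 0.1051] 105.9
wrist red [198.6 253. ] [0.4704 0.2489] [0.085, 0.1053] 106.3
0.2 [ 0.1617 -0.6034  0.2219]
```

```bash
sed -i 's/^green=.*/b_,g_,r_=[img[...,i].astype(int) for i in range(3)]\ngreen=(g_-r_>0.18*g_+4)/; s/m=sub(~green,box)/m=cv2.morphologyEx(sub(~green,box),cv2.MORPH_OPEN,np.ones((3,3),np.uint8)); m=sub(m>0,box)/' meas.py
cat >> meas.py <<'E'
v=img.copy(); v[~green]=(0,0,255); cv2.imwrite('pics/m1.png',cv2.resize(v[148:296,335:525],None,fx=4,fy=4))
E
python3 meas.py
```

```text
wrist px [380.5 174.5] xy [ 0.6225 -0.1067] size [0.0405, 0.0409] yaw 179.4 area 375
thumb px [390.  220.8] xy [ 0.5331 -0.1244] size [0.022, 0.0697] yaw 86.6 area 380
finger px [388.8 269.6] xy [ 0.44   -0.1214] size [0.0202, 0.0809] yaw 78.9 area 432
motor px [473.5 172.5] xy [ 0.627  -0.2872] size [0.0293, 0.075] yaw 89.8 area 525
wfinger px [470.2 218.1] xy [ 0.5384 -0.2781] size [0.0219, 0.0847] yaw 111.8 area 475
wmotor px [474.  266.2] xy [ 0.4468 -0.2836] size [0.0326, 0.0805] yaw 62.2 area 556
finger blue [186.6 209.1] [0.5568 0.2748] [0.0847, 0.1051] 106.2
thumb green [252.5 237.4] [0.501  0.1431] [0.0835, 0.1031] 105.9
motor yellow [240.3 193.5] [0.5877 0.1684] [0.085, 0.1051] 105.9
wrist red [198.6 253. ] [0.4703 0.249 ] [0.0851, 0.1055] 106.2
0.25 [ 0.1617 -0.6034  0.222 ]
```

View pics/m1.png

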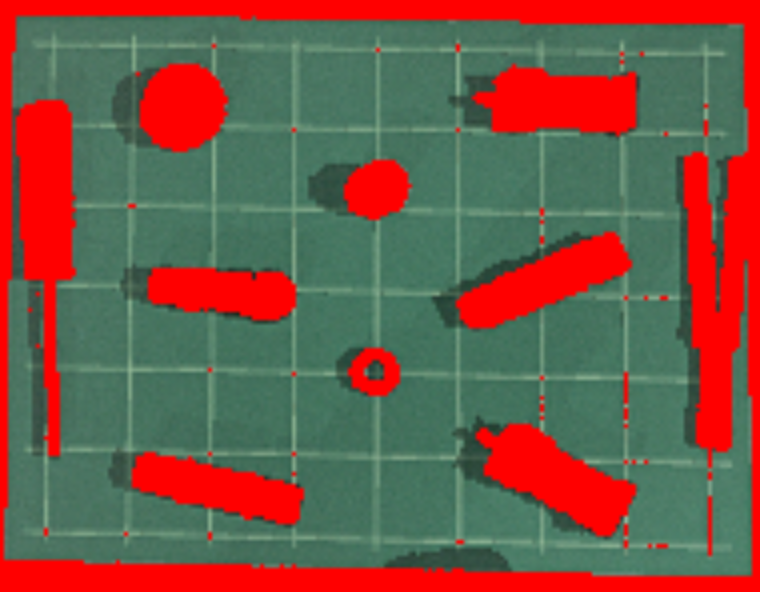

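The sizes match the spec: coupling 40.5 mm, finger 81x20 mm, thumb 70 mm, motor 75x29 mm, pockets 105x85 mm. Next is a helper that works out move amounts in tool axes.

```bash
cat > go.py <<'E'
# usage: go.py x y z yaw n  -> per-row shifts (cm, tool axes) & turn
import sys, numpy as np
from station import r
from scipy.spatial.transform import Rotation as Ro
x,y,z,yaw,n=[float(a) for a in sys.argv[1:6]]; n=int(n)
s=r.sense(); p=np.array(s['tcp_pos']); R=np.array(s['ee_rot'])
yw=np.degrees(np.arctan2(R[1,0],R[0,0]))
print('t',round(s['time_s'],2),'tcp',p.round(4),'yaw',round(yw,2),'tilt',np.degrees(np.arccos(-R[2,2])).round(2),'w',round(s['gripper_width']*87,1),'F',np.round(s['wrist_force'],1))
d=(np.array([x,y,z])-p); 
c,sn=np.cos(np.radians(yaw)),np.sin(np.radians(yaw))
T=np.array([[c,sn,0],[sn,-c,0],[0,0,-1]])
w=Ro.from_matrix(R.T@T).as_rotvec(degrees=True)
print('total shift cm, present axes',(R.T@d*100).round(2),'turn',w.round(2))
for i in range(n):
    Ri=R@Ro.from_rotvec(w*i/n,degrees=True).as_matrix()
    print((Ri.T@d/n*100).round(2).tolist(),(w/n).round(1).tolist())
E
python3 go.py 0.44 -0.1214 0.14 168.9 12
```

```text
t 0.25 tcp [ 0.1617 -0.6034  0.222 ] yaw 105.0 tilt 0.06 w 86.8 F [ 0.6 -0.4 -0.5]
total shift cm, present axes [39.35 39.36  8.24] turn [ 3.00e-02 -5.00e-02 -6.39e+01]
[3.28, 3.28, 0.69] [0.0, -0.0, -5.3]
[2.96, 3.57, 0.69] [0.0, -0.0, -5.3]
[2.62, 3.83, 0.69] [0.0, -0.0, -5.3]
[2.25, 4.06, 0.69] [0.0, -0.0, -5.3]
[1.86, 4.25, 0.69] [0.0, -0.0, -5.3]
[1.46, 4.4, 0.68] [0.0, -0.0, -5.3]
[1.05, 4.52, 0.68] [0.0, -0.0, -5.3]
[0.62, 4.6, 0.68] [0.0, -0.0, -5.3]
[0.19, 4.63, 0.68] [0.0, -0.0, -5.3]
[-0.24, 4.63, 0.68] [0.0, -0.0, -5.3]
[-0.67, 4.59, 0.68] [0.0, -0.0, -5.3]
[-1.09, 4.51, 0.68] [0.0, -0.0, -5.3]
```

Request:
move_arm --series '[[[3.3, 3.3, 0.7, 0, 0, -5.3, 1], [3, 3.6, 0.7, 0, 0, -5.3, 0.4], [2.6, 3.8, 0.7, 0, 0, -5.3, 0.4], [2.2, 4.1, 0.7, 0, 0, -5.3, 0.4], [1.9, 4.2, 0.7, 0, 0, -5.3, 0.4], [1.5, 4.4, 0.7, 0, 0, -5.3, 0.4], [1, 4.5, 0.7, 0, 0, -5.3, 0.4], [0.6, 4.6, 0.7, 0, 0, -5.3, 0.4], [0.2, 4.6, 0.7, 0, 0, -5.3, 0.4], [-0.2, 4.6, 0.7, 0, 0, -5.3, 0.4], [-0.7, 4.6, 0.7, 0, 0, -5.3, 0.4], [-1.1, 4.5, 0.7, 0, 0, -5.3, 0.4]]]'

```text
time_s: 1.75
tcp_pos: [0.442, -0.1215, 0.1386]
ee_rot: [[-0.981, 0.194, 0.001], [0.194, 0.981, -0.0], [-0.001, 0.0, -1.0]]
wrist_force: [-0.1, -1.3, -0.2]
gripper_width: 0.7
```

```bash
python3 go.py 0.44 -0.1214 0.06 168.9 3
python3 - <<'E'
from station import r
import cv2
cv2.imwrite('pics/w1.png',r.capture('wrist')['color'])
E
```

```text
t 1.75 tcp [ 0.442  -0.1215  0.1386] yaw 168.79 tilt 0.04 w 60.9 F [-0.1 -1.3 -0.2]
total shift cm, present axes [ 0.2  -0.03  7.86] turn [ 0.    0.04 -0.11]
[0.07, -0.01, 2.62] [0.0, 0.0, -0.0]
[0.07, -0.01, 2.62] [0.0, 0.0, -0.0]
[0.07, -0.01, 2.62] [0.0, 0.0, -0.0]
```

View pics/w1.png

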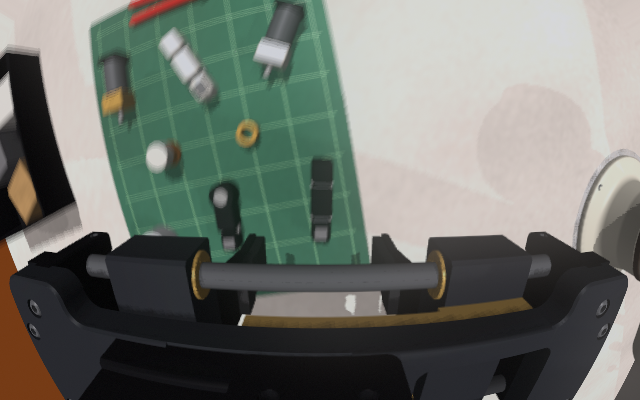

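The wrist view shows the finger centred at (320,197). The point below the TCP projects to about (318,200), so they agree. Descending.

Request:
move_arm --series '[[[0.2, 0, 4, 0, 0, 0, 0.4], [0, 0, 4, 0, 0, 0, 0.4], [0, 0, 3.6, 0, 0, 0, 0.4], [0, 0, 1.8, 0, 0, 0, 0.4], [0, 0, 0, 0, 0, 0, 0.4]]]'

```text
time_s: 2.42
tcp_pos: [0.4391, -0.1226, 0.0038]
ee_rot: [[-0.98, 0.197, -0.002], [0.197, 0.98, -0.0], [0.002, -0.001, -1.0]]
wrist_force: [0.5, -1.1, -0.0]
gripper_width: 0.699
```

Request:
move_arm --series '[[[0, 0, 0, 0, 0, 0, -1], [0, 0, 0, 0, 0, 0, -1], [0, 0, 0, 0, 0, 0, -1], [0, 0, 0, 0, 0, 0, -1], [0, 0, 0, 0, 0, 0, -1], [0, 0, 0, 0, 0, 0, -1], [0, 0, -2, 0, 0, 0, -1], [0, 0, -4, 0, 0, 0, -1], [0, 0, -4, 0, 0, 0, -1]]]'

```text
time_s: 3.55
tcp_pos: [0.4389, -0.1225, 0.1054]
ee_rot: [[-0.98, 0.198, -0.001], [0.198, 0.98, -0.0], [0.001, -0.0, -1.0]]
wrist_force: [0.4, -0.6, -0.6]
gripper_width: 0.226
```

```bash
python3 go.py 0.5568 0.2745 0.11 196 12
```

```text
t 3.55 tcp [ 0.4389 -0.1225  0.1054] yaw 168.6 tilt 0.06 w 19.7 F [ 0.4 -0.6 -0.6]
total shift cm, present axes [-3.71 41.25 -0.48] turn [  0.    -0.06 -27.4 ]
[-0.31, 3.44, -0.04] [0.0, -0.0, -2.3]
[-0.45, 3.42, -0.04] [0.0, -0.0, -2.3]
[-0.58, 3.4, -0.04] [0.0, -0.0, -2.3]
[-0.72, 3.38, -0.04] [0.0, -0.0, -2.3]
[-0.85, 3.34, -0.04] [0.0, -0.0, -2.3]
[-0.98, 3.31, -0.04] [0.0, -0.0, -2.3]
[-1.11, 3.27, -0.04] [0.0, -0.0, -2.3]
[-1.24, 3.22, -0.04] [0.0, -0.0, -2.3]
[-1.37, 3.17, -0.04] [0.0, -0.0, -2.3]
[-1.5, 3.11, -0.04] [0.0, -0.0, -2.3]
[-1.62, 3.05, -0.04] [0.0, -0.0, -2.3]
[-1.74, 2.98, -0.04] [0.0, -0.0, -2.3]
```

The jaws hold at 19.7 mm, matching the finger's 20 mm width, so it is gripped.

Request:
move_arm --series '[[[-0.3, 3.4, 0, 0, 0, -2.3, -1], [-0.5, 3.4, 0, 0, 0, -2.3, -1], [-0.6, 3.4, 0, 0, 0, -2.3, -1], [-0.7, 3.4, 0, 0, 0, -2.3, -1], [-0.8, 3.3, 0, 0, 0, -2.3, -1], [-1, 3.3, 0, 0, 0, -2.3, -1], [-1.1, 3.3, 0, 0, 0, -2.3, -1], [-1.2, 3.2, 0, 0, 0, -2.3, -1], [-1.4, 3.2, 0, 0, 0, -2.3, -1], [-1.5, 3.1, 0, 0, 0, -2.3, -1], [-1.6, 3.1, 0, 0, 0, -2.3, -1], [-1.7, 3, 0, 0, 0, -2.3, -1]]]'

```text
time_s: 5.05
tcp_pos: [0.5555, 0.2756, 0.1041]
ee_rot: [[-0.96, -0.28, -0.001], [-0.28, 0.96, -0.0], [0.001, -0.0, -1.0]]
wrist_force: [0.6, 0.2, -0.9]
gripper_width: 0.227
```

```bash
python3 go.py 0.5568 0.2745 0.0105 196 1;python3 - <<'E'
from station import r
import cv2
cv2.imwrite('pics/s2.png',r.capture('side')['color'])
E
```

```text
t 5.05 tcp [0.5555 0.2756 0.1041] yaw -163.73 tilt 0.05 w 19.8 F [ 0.6  0.2 -0.9]
total shift cm, present axes [-0.1  -0.14  9.36] turn [-0.01 -0.05  0.27]
[-0.1, -0.14, 9.36] [-0.0, -0.0, 0.3]
```

View pics/s2.png

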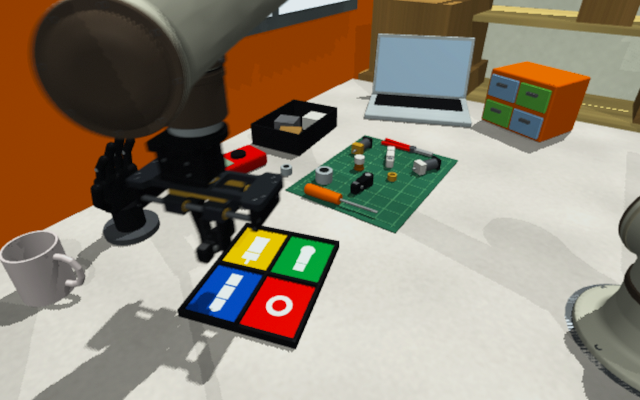

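Request:
move_arm --series '[[[-0.1, -0.1, 3, 0, 0, 0, -1], [0, 0, 3, 0, 0, 0, -1], [0, 0, 2.2, 0, 0, 0, -1], [0, 0, 0.7, 0, 0, 0, -1], [0, 0, 0.3, 0, 0, 0, -1], [0, 0, 0, 0, 0, 0, -1]]]'

```text
time_s: 5.85
tcp_pos: [0.5573, 0.2743, 0.0133]
ee_rot: [[-0.96, -0.279, 0.001], [-0.279, 0.96, 0.001], [-0.001, 0.0, -1.0]]
wrist_force: [0.6, -0.9, -0.1]
gripper_width: 0.221
```

Request:
move_arm --series '[[[0, 0, 0.2, 0, 0, 0, -1], [0, 0, 0.1, 0, 0, 0, -1], [0, 0, 0, 0, 0, 0, -1]]]'

```text
time_s: 6.22
tcp_pos: [0.5572, 0.2743, 0.0107]
ee_rot: [[-0.96, -0.279, 0.001], [-0.279, 0.96, 0.001], [-0.001, 0.0, -1.0]]
wrist_force: [-1.5, -0.0, 4.8]
gripper_width: 0.225
```

Contact with the floor at 4.8 N. I open to 43 mm, since a wider opening could hit the walls.

Request:
move_arm --series '[[[0, 0, 0, 0, 0, 0, -0.1], [0, 0, 0, 0, 0, 0, -0.1], [0, 0, 0, 0, 0, 0, -0.1], [0, 0, 0, 0, 0, 0, -0.1], [0, 0, -2, 0, 0, 0, -0.1], [0, 0, -4, 0, 0, 0, -0.1], [0, 0, -4, 0, 0, 0, -0.1]]]'

```text
time_s: 7.1
tcp_pos: [0.5567, 0.2738, 0.1102]
ee_rot: [[-0.96, -0.279, -0.001], [-0.279, 0.96, -0.001], [0.001, -0.0, -1.0]]
wrist_force: [1.3, 0.6, -0.7]
gripper_width: 0.451
```

```bash
python3 go.py 0.5335 -0.120 0.11 175.5 12;python3 - <<'E'
from station import r
import cv2
cv2.imwrite('pics/s3.png',r.capture('wrist')['color'])
E
```

```text
t 7.1 tcp [0.5567 0.2738 0.1102] yaw -163.8 tilt 0.06 w 39.3 F [ 1.3  0.6 -0.7]
total shift cm, present axes [ 13.21 -37.17   0.05] turn [-0.04 -0.05 20.7 ]
[1.1, -3.1, 0.0] [-0.0, -0.0, 1.7]
[1.01, -3.13, 0.0] [-0.0, -0.0, 1.7]
[0.91, -3.16, 0.0] [-0.0, -0.0, 1.7]
[0.82, -3.18, 0.0] [-0.0, -0.0, 1.7]
[0.72, -3.21, 0.0] [-0.0, -0.0, 1.7]
[0.62, -3.23, 0.0] [-0.0, -0.0, 1.7]
[0.53, -3.24, 0.0] [-0.0, -0.0, 1.7]
[0.43, -3.26, 0.0] [-0.0, -0.0, 1.7]
[0.33, -3.27, 0.0] [-0.0, -0.0, 1.7]
[0.23, -3.28, 0.0] [-0.0, -0.0, 1.7]
[0.13, -3.28, 0.0] [-0.0, -0.0, 1.7]
[0.03, -3.29, 0.0] [-0.0, -0.0, 1.7]
```

View pics/s3.png

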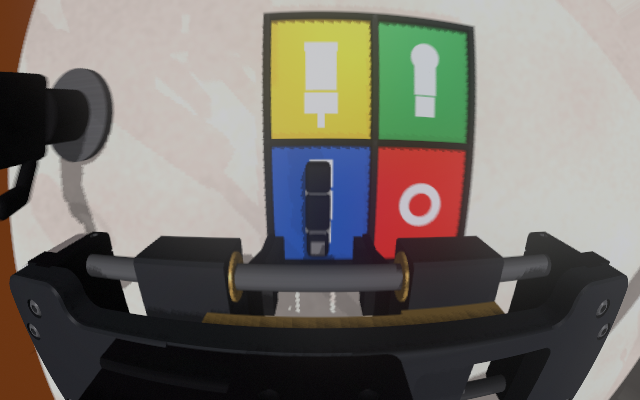

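The finger lies on its outline in the blue pocket (318,200). Next is the thumb.

Request:
move_arm --series '[[[1.1, -3.1, 0, 0, 0, 1.7, 0.2], [1, -3.1, 0, 0, 0, 1.7, 0.2], [0.9, -3.2, 0, 0, 0, 1.7, 0.2], [0.8, -3.2, 0, 0, 0, 1.7, 0.2], [0.7, -3.2, 0, 0, 0, 1.7, 0.2], [0.6, -3.2, 0, 0, 0, 1.7, 0.2], [0.5, -3.2, 0, 0, 0, 1.7, 0.2], [0.4, -3.3, 0, 0, 0, 1.7, 0.2], [0.3, -3.3, 0, 0, 0, 1.7, 0.2], [0.2, -3.3, 0, 0, 0, 1.7, 0.2], [0.1, -3.3, 0, 0, 0, 1.7, 0.2], [0, -3.3, 0, 0, 0, 1.7, 0.2]]]'

```text
time_s: 8.65
tcp_pos: [0.5371, -0.1214, 0.1095]
ee_rot: [[-0.997, 0.074, 0.0], [0.074, 0.997, 0.0], [-0.0, 0.0, -1.0]]
wrist_force: [-0.2, 0.1, -0.2]
gripper_width: 0.599
```

```bash
python3 go.py 0.5335 -0.120 0.005 175.5 1;python3 - <<'E'
from station import r
import cv2
cv2.imwrite('pics/w4.png',r.capture('wrist')['color'])
E
```

```text
t 8.65 tcp [ 0.5371 -0.1214  0.1095] yaw 175.75 tilt 0.01 w 52.1 F [-0.2  0.1 -0.2]
total shift cm, present axes [ 0.37  0.11 10.45] turn [0.   0.01 0.25]
[0.37, 0.11, 10.45] [0.0, 0.0, 0.2]
```

View pics/w4.png

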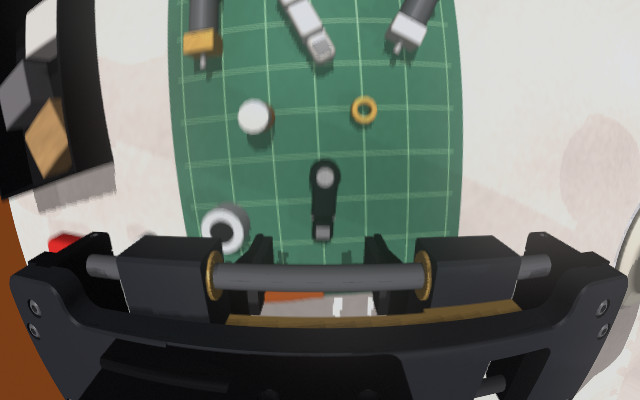

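The thumb is in line at (323,203). Descend and grip.

Request:
move_arm --series '[[[0.4, 0.1, 4, 0, 0, 0, 0.2], [0, 0, 4, 0, 0, 0, 0.2], [0, 0, 1.8, 0, 0, 0, 0.2], [0, 0, 0.8, 0, 0, 0, 0.2], [0, 0, 0, 0, 0, 0, 0.2], [0, 0, 0, 0, 0, 0, -1], [0, 0, 0, 0, 0, 0, -1], [0, 0, 0, 0, 0, 0, -1], [0, 0, 0, 0, 0, 0, -1], [0, 0, 0, 0, 0, 0, -1], [0, 0, 0, 0, 0, 0, -1]]]'

```text
time_s: 10.07
tcp_pos: [0.5334, -0.1191, 0.0037]
ee_rot: [[-0.997, 0.073, 0.0], [0.073, 0.997, -0.0], [-0.0, -0.0, -1.0]]
wrist_force: [0.2, -0.3, 1.0]
gripper_width: 0.228
```

Request:
move_arm --series '[[[0, 0, -2, 0, 0, 0, -1], [0, 0, -4, 0, 0, 0, -1], [0, 0, -4, 0, 0, 0, -1]]]'

```text
time_s: 10.45
tcp_pos: [0.5329, -0.1191, 0.1041]
ee_rot: [[-0.997, 0.073, -0.001], [0.073, 0.997, -0.0], [0.001, -0.0, -1.0]]
wrist_force: [0.0, 0.4, -0.9]
gripper_width: 0.226
```

```bash
python3 go.py 0.500 0.147 0.11 196 8
```

```text
t 10.45 tcp [ 0.5329 -0.1191  0.1041] yaw 175.8 tilt 0.08 w 19.7 F [ 0.   0.4 -0.9]
total shift cm, present axes [ 5.23 26.3  -0.58] turn [ 1.00e-02 -8.00e-02 -2.02e+01]
[0.65, 3.29, -0.07] [0.0, -0.0, -2.5]
[0.51, 3.31, -0.07] [0.0, -0.0, -2.5]
[0.36, 3.33, -0.07] [0.0, -0.0, -2.5]
[0.22, 3.34, -0.07] [0.0, -0.0, -2.5]
[0.07, 3.35, -0.07] [0.0, -0.0, -2.5]
[-0.08, 3.35, -0.07] [0.0, -0.0, -2.5]
[-0.23, 3.34, -0.07] [0.0, -0.0, -2.5]
[-0.38, 3.33, -0.07] [0.0, -0.0, -2.5]
```

Request:
move_arm --series '[[[0.6, 3.3, 0, 0, 0, -2.5, -1], [0.5, 3.3, 0, 0, 0, -2.5, -1], [0.4, 3.3, 0, 0, 0, -2.5, -1], [0.2, 3.3, 0, 0, 0, -2.5, -1], [0.1, 3.3, 0, 0, 0, -2.5, -1], [-0.1, 3.3, 0, 0, 0, -2.5, -1], [-0.2, 3.3, 0, 0, 0, -2.5, -1], [-0.4, 3.3, 0, 0, 0, -2.5, -1], [0, 0, 0, 0, 0, 0, -1]]]'

```text
time_s: 11.58
tcp_pos: [0.5012, 0.1463, 0.1034]
ee_rot: [[-0.961, -0.275, 0.0], [-0.275, 0.961, 0.0], [-0.0, 0.0, -1.0]]
wrist_force: [0.8, 0.1, -0.1]
gripper_width: 0.229
```

```bash
python3 go.py 0.500 0.147 0.0105 196 1
```

```text
t 11.57 tcp [0.5012 0.1463 0.1034] yaw -164.03 tilt 0.02 w 19.9 F [ 0.8  0.1 -0.1]
total shift cm, present axes [0.1  0.1  9.29] turn [ 0.01  0.01 -0.03]
[0.1, 0.1, 9.29] [0.0, 0.0, -0.0]
```

Request:
move_arm --series '[[[0.1, 0.1, 3, 0, 0, 0, -1], [0, 0, 3, 0, 0, 0, -1], [0, 0, 2.2, 0, 0, 0, -1], [0, 0, 0.6, 0, 0, 0, -1], [0, 0, 0.3, 0, 0, 0, -1], [0, 0, 0.2, 0, 0, 0, -1], [0, 0, 0, 0, 0, 0, -1]]]'

```text
time_s: 12.45
tcp_pos: [0.5005, 0.1454, 0.0111]
ee_rot: [[-0.962, -0.272, 0.001], [-0.272, 0.962, 0.001], [-0.001, 0.0, -1.0]]
wrist_force: [1.1, 0.5, -0.0]
gripper_width: 0.228
```

Request:
move_arm --series '[[[0, 0, 0.1, 0, 0, 0, -1], [0, 0, 0, 0, 0, 0, -1]]]'

```text
time_s: 12.7
tcp_pos: [0.5002, 0.1453, 0.0098]
ee_rot: [[-0.962, -0.272, 0.0], [-0.272, 0.962, 0.0], [-0.0, 0.0, -1.0]]
wrist_force: [0.1, -0.5, -0.4]
gripper_width: 0.228
```

Request:
move_arm --series '[[[0, 0, 0.1, 0, 0, 0, -1], [0, 0, 0, 0, 0, 0, -1]]]'

```text
time_s: 12.95
tcp_pos: [0.5002, 0.1453, 0.0097]
ee_rot: [[-0.962, -0.273, 0.0], [-0.273, 0.962, -0.0], [-0.0, -0.0, -1.0]]
wrist_force: [-2.3, -0.4, 6.3]
gripper_width: 0.228
```

Contact at 6.3 N. Release, lift and go to the motor.

Request:
move_arm --series '[[[0, 0, 0, 0, 0, 0, -0.1], [0, 0, 0, 0, 0, 0, -0.1], [0, 0, 0, 0, 0, 0, -0.1], [0, 0, 0, 0, 0, 0, -0.1], [0, 0, -2, 0, 0, 0, -0.1], [0, 0, -4, 0, 0, 0, -0.1], [0, 0, -4, 0, 0, 0, -0.1]]]'

```text
time_s: 13.82
tcp_pos: [0.5003, 0.1452, 0.1093]
ee_rot: [[-0.962, -0.272, -0.0], [-0.272, 0.962, -0.0], [0.0, -0.0, -1.0]]
wrist_force: [0.5, 1.3, 0.3]
gripper_width: 0.449
```

```bash
python3 go.py 0.627 -0.293 0.11 179.8 12;python3 - <<'E'
from station import r
import cv2
cv2.imwrite('pics/w5.png',r.capture('wrist')['color'])
E
```

```text
t 13.82 tcp [0.5003 0.1452 0.1093] yaw -164.19 tilt 0.02 w 39.0 F [0.5 1.3 0.3]
total shift cm, present axes [ -0.26 -45.62  -0.06] turn [-2.000e-02 -1.000e-02  1.601e+01]
[-0.02, -3.8, -0.01] [-0.0, -0.0, 1.3]
[-0.11, -3.8, -0.01] [-0.0, -0.0, 1.3]
[-0.2, -3.8, -0.01] [-0.0, -0.0, 1.3]
[-0.29, -3.79, -0.01] [-0.0, -0.0, 1.3]
[-0.37, -3.78, -0.01] [-0.0, -0.0, 1.3]
[-0.46, -3.77, -0.01] [-0.0, -0.0, 1.3]
[-0.55, -3.76, -0.01] [-0.0, -0.0, 1.3]
[-0.64, -3.75, -0.01] [-0.0, -0.0, 1.3]
[-0.72, -3.73, -0.01] [-0.0, -0.0, 1.3]
[-0.81, -3.71, -0.01] [-0.0, -0.0, 1.3]
[-0.9, -3.69, -0.01] [-0.0, -0.0, 1.3]
[-0.98, -3.67, -0.01] [-0.0, -0.0, 1.3]
```

View pics/w5.png

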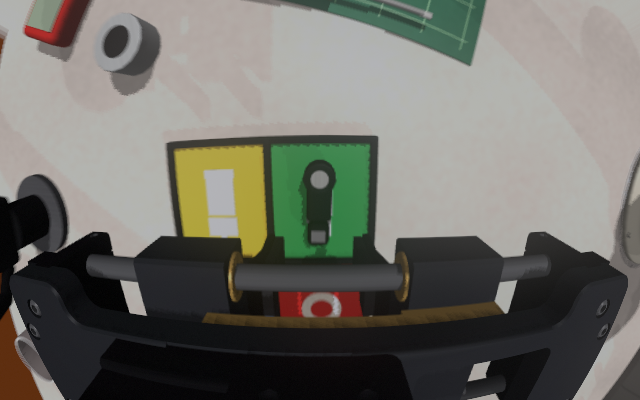

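The thumb lies in the green pocket (319,203). On to the motor.

Request:
move_arm --series '[[[0, -3.8, 0, 0, 0, 1.3, 0.2], [-0.1, -3.8, 0, 0, 0, 1.3, 0.2], [-0.2, -3.8, 0, 0, 0, 1.3, 0.2], [-0.3, -3.8, 0, 0, 0, 1.3, 0.2], [-0.4, -3.8, 0, 0, 0, 1.3, 0.2], [-0.5, -3.8, 0, 0, 0, 1.3, 0.2], [-0.5, -3.8, 0, 0, 0, 1.3, 0.2], [-0.6, -3.8, 0, 0, 0, 1.3, 0.2], [-0.7, -3.7, 0, 0, 0, 1.3, 0.2], [-0.8, -3.7, 0, 0, 0, 1.3, 0.2], [-0.9, -3.7, 0, 0, 0, 1.3, 0.2], [-1, -3.7, 0, 0, 0, 1.3, 0.2]]]'

```text
time_s: 15.38
tcp_pos: [0.6283, -0.2954, 0.1079]
ee_rot: [[-1.0, -0.003, 0.0], [-0.003, 1.0, -0.0], [-0.0, -0.0, -1.0]]
wrist_force: [0.3, -0.1, 0.5]
gripper_width: 0.598
```

```bash
python3 go.py 0.627 -0.293 0.004 179.8 1;python3 - <<'E'
from station import r
import cv2
cv2.imwrite('pics/w6.png',r.capture('wrist')['color'])
E
```

```text
t 15.38 tcp [ 0.6283 -0.2954  0.1079] yaw -179.85 tilt 0.01 w 52.1 F [ 0.3 -0.1  0.5]
total shift cm, present axes [ 0.13  0.24 10.39] turn [-0.    0.01  0.35]
[0.13, 0.24, 10.39] [-0.0, 0.0, 0.4]
```

View pics/w6.png

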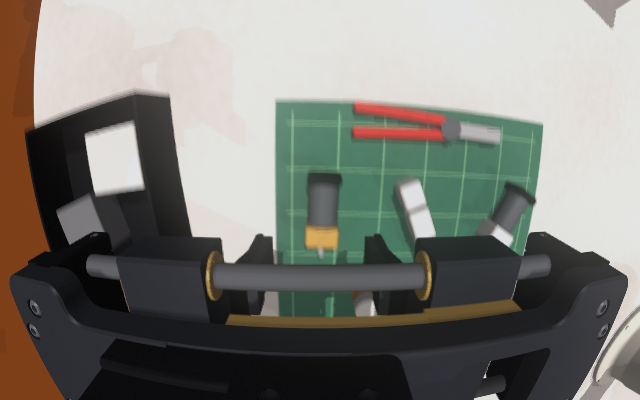

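The motor is centred at (322,208), matching the predicted v of 208. I use a slightly narrower opening to stay clear of the white finger.

Request:
move_arm --series '[[[0.1, 0.2, 4, 0, 0, 0, 0.1], [0, 0, 4, 0, 0, 0, 0.1], [0, 0, 1.7, 0, 0, 0, 0.1], [0, 0, 0.7, 0, 0, 0, 0.1], [0, 0, 0, 0, 0, 0, 0.1], [0, 0, 0, 0, 0, 0, -1], [0, 0, 0, 0, 0, 0, -1], [0, 0, 0, 0, 0, 0, -1], [0, 0, 0, 0, 0, 0, -1], [0, 0, 0, 0, 0, 0, -1], [0, 0, 0, 0, 0, 0, -1]]]'

```text
time_s: 16.8
tcp_pos: [0.6269, -0.2921, 0.0053]
ee_rot: [[-1.0, -0.004, 0.0], [-0.004, 1.0, -0.0], [-0.0, -0.0, -1.0]]
wrist_force: [-2.2, 0.7, 5.8]
gripper_width: 0.291
```

Request:
move_arm --series '[[[0, 0, -2, 0, 0, 0, -1], [0, 0, -4, 0, 0, 0, -1], [0, 0, -4, 0, 0, 0, -1]]]'

```text
time_s: 17.18
tcp_pos: [0.6271, -0.2921, 0.106]
ee_rot: [[-1.0, -0.004, 0.001], [-0.004, 1.0, -0.0], [-0.001, -0.0, -1.0]]
wrist_force: [1.4, -0.1, -0.9]
gripper_width: 0.29
```

```bash
python3 go.py 0.589 0.163 0.11 196 12
```

```text
t 17.18 tcp [ 0.6271 -0.2921  0.106 ] yaw -179.79 tilt 0.03 w 25.2 F [ 1.4 -0.1 -0.9]
total shift cm, present axes [ 3.64 45.52 -0.41] turn [-1.000e-02  3.000e-02 -1.579e+01]
[0.3, 3.79, -0.03] [-0.0, 0.0, -1.3]
[0.22, 3.8, -0.03] [-0.0, 0.0, -1.3]
[0.13, 3.8, -0.03] [-0.0, 0.0, -1.3]
[0.04, 3.81, -0.03] [-0.0, 0.0, -1.3]
[-0.05, 3.81, -0.03] [-0.0, 0.0, -1.3]
[-0.13, 3.8, -0.03] [-0.0, 0.0, -1.3]
[-0.22, 3.8, -0.03] [-0.0, 0.0, -1.3]
[-0.31, 3.79, -0.03] [-0.0, 0.0, -1.3]
[-0.39, 3.78, -0.03] [-0.0, 0.0, -1.3]
[-0.48, 3.77, -0.03] [-0.0, 0.0, -1.3]
[-0.57, 3.76, -0.03] [-0.0, 0.0, -1.3]
[-0.65, 3.75, -0.03] [-0.0, 0.0, -1.3]
```

The width of 25.2 mm is just under 26, so the grip sits slightly above the axis. I check that it is held firmly.

Run:
```python
from station import r
import cv2
cv2.imwrite('pics/w7.png',r.capture('wrist')['color'])
i=r.capture('side')['color'];cv2.imwrite('pics/s7.png',cv2.resize(i[50:250,250:490],None,fx=3,fy=3))
print(r.sense()['gripper_width']*87)
```

```text
25.254086037958697
```

View pics/s7.png

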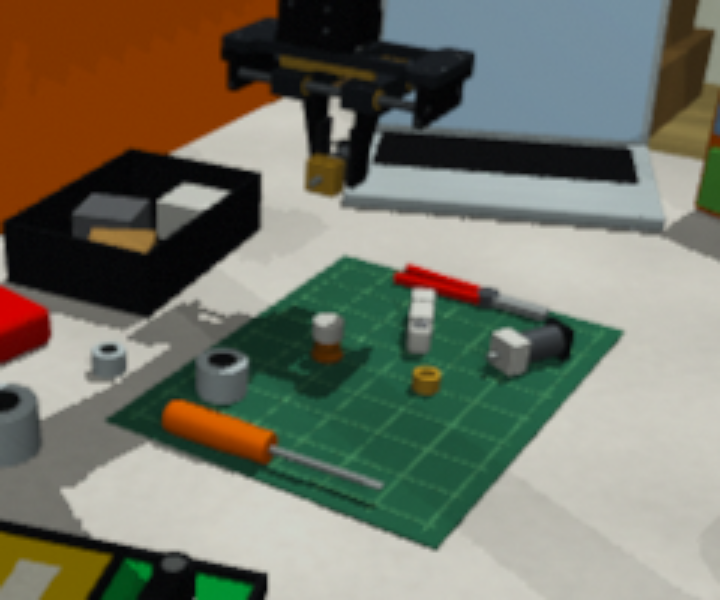

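View pics/w7.png

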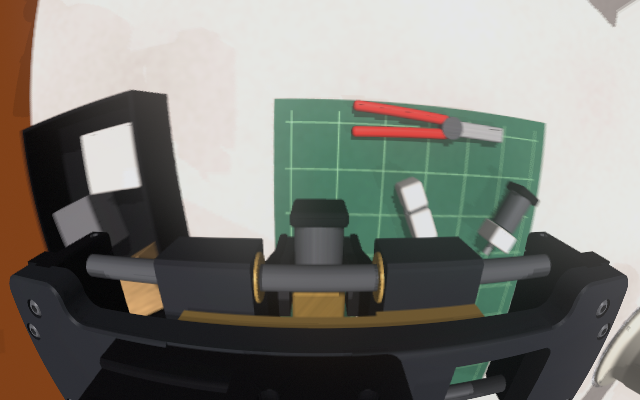

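The motor is held level. I carry it gently.

Request:
move_arm --series '[[[0.1, 1.9, 0, 0, 0, -0.6, -1], [0.3, 3.8, 0.2, 0, 0, -1.4, -1], [0.2, 3.8, 0.2, 0, 0, -1.4, -1], [0.1, 3.8, 0.2, 0, 0, -1.4, -1], [0, 3.8, 0.2, 0, 0, -1.4, -1], [0, 3.8, 0.2, 0, 0, -1.4, -1], [-0.1, 3.8, 0, 0, 0, -1.4, -1], [-0.2, 3.8, 0, 0, 0, -1.4, -1], [-0.3, 3.8, 0, 0, 0, -1.4, -1], [-0.4, 3.8, 0, 0, 0, -1.4, -1], [-0.5, 3.8, 0, 0, 0, -1.4, -1], [-0.6, 3.8, 0, 0, 0, -1.2, -1]]]'

```text
time_s: 18.77
tcp_pos: [0.5819, 0.1459, 0.0933]
ee_rot: [[-0.961, -0.277, -0.003], [-0.277, 0.961, -0.001], [0.003, -0.0, -1.0]]
wrist_force: [-0.3, 0.3, -0.4]
gripper_width: 0.291
```

```bash
python3 go.py 0.589 0.163 0.0113 196 1
```

```text
t 18.77 tcp [0.5819 0.1459 0.0933] yaw -163.91 tilt 0.15 w 25.3 F [-0.3  0.3 -0.4]
total shift cm, present axes [-1.17  1.45  8.19] turn [-0.01 -0.15  0.09]
[-1.17, 1.45, 8.19] [-0.0, -0.2, 0.1]
```

Request:
move_arm --series '[[[-1.2, 1.4, 0, 0, 0, 0, -1], [0, 0, 2.5, 0, 0, 0, -1], [0, 0, 2.5, 0, 0, 0, -1], [0, 0, 1.8, 0, 0, 0, -1], [0, 0, 0.6, 0, 0, 0, -1], [0, 0, 0.3, 0, 0, 0, -1], [0, 0, 0, 0, 0, 0, -1]]]'

```text
time_s: 19.65
tcp_pos: [0.5919, 0.1611, 0.0181]
ee_rot: [[-0.961, -0.276, 0.001], [-0.276, 0.961, 0.0], [-0.001, 0.0, -1.0]]
wrist_force: [0.3, -0.1, -1.6]
gripper_width: 0.288
```

Request:
move_arm --series '[[[0, 0, 0.3, 0, 0, 0, -1], [0, 0, 0.2, 0, 0, 0, -1], [0, 0, 0, 0, 0, 0, -1]]]'

```text
time_s: 20.02
tcp_pos: [0.5913, 0.1609, 0.0125]
ee_rot: [[-0.961, -0.276, -0.0], [-0.276, 0.961, -0.0], [0.0, 0.0, -1.0]]
wrist_force: [-0.0, -0.1, -0.1]
gripper_width: 0.29
```

Request:
move_arm --series '[[[0, 0, 0.1, 0, 0, 0, -1], [0, 0, 0, 0, 0, 0, -1]]]'

```text
time_s: 20.27
tcp_pos: [0.5913, 0.161, 0.0115]
ee_rot: [[-0.961, -0.276, -0.0], [-0.276, 0.961, -0.0], [0.0, -0.0, -1.0]]
wrist_force: [-0.3, -0.7, -0.4]
gripper_width: 0.293
```

Request:
move_arm --series '[[[0, 0, 0.1, 0, 0, 0, -1], [0, 0, 0, 0, 0, 0, -1]]]'

```text
time_s: 20.52
tcp_pos: [0.5915, 0.161, 0.0113]
ee_rot: [[-0.961, -0.276, 0.0], [-0.276, 0.961, 0.0], [-0.0, -0.0, -1.0]]
wrist_force: [-1.7, -0.4, 4.9]
gripper_width: 0.293
```

Contact at 4.9 N. Release and lift.

Request:
move_arm --series '[[[0, 0, 0, 0, 0, 0, 0], [0, 0, 0, 0, 0, 0, 0], [0, 0, 0, 0, 0, 0, 0], [0, 0, 0, 0, 0, 0, 0], [0, 0, -2, 0, 0, 0, 0], [0, 0, -4, 0, 0, 0, 0], [0, 0, -4, 0, 0, 0, 0]]]'

```text
time_s: 21.4
tcp_pos: [0.5912, 0.1608, 0.1112]
ee_rot: [[-0.961, -0.276, -0.001], [-0.276, 0.961, -0.001], [0.001, -0.0, -1.0]]
wrist_force: [0.5, 0.4, 0.1]
gripper_width: 0.502
```

```bash
python3 go.py 0.6225 -0.1067 0.11 180 9;python3 - <<'E'
from station import r
import cv2
cv2.imwrite('pics/w8.png',r.capture('wrist')['color'])
E
```

```text
t 21.4 tcp [0.5912 0.1608 0.1112] yaw -163.99 tilt 0.05 w 43.6 F [0.5 0.4 0.1]
total shift cm, present axes [  4.37 -26.58   0.14] turn [-0.03 -0.05 16.01]
[0.49, -2.95, 0.02] [-0.0, -0.0, 1.8]
[0.39, -2.97, 0.02] [-0.0, -0.0, 1.8]
[0.3, -2.98, 0.01] [-0.0, -0.0, 1.8]
[0.21, -2.99, 0.01] [-0.0, -0.0, 1.8]
[0.12, -2.99, 0.01] [-0.0, -0.0, 1.8]
[0.02, -2.99, 0.01] [-0.0, -0.0, 1.8]
[-0.07, -2.99, 0.01] [-0.0, -0.0, 1.8]
[-0.16, -2.99, 0.01] [-0.0, -0.0, 1.8]
[-0.26, -2.98, 0.01] [-0.0, -0.0, 1.8]
```

View pics/w8.png

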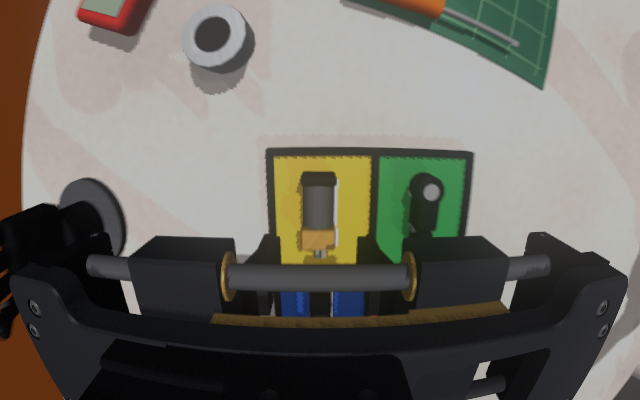

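The motor lies in the yellow pocket (319,210). Now the coupling.

Request:
move_arm --series '[[[0.5, -3, 0, 0, 0, 1.8, 0.5], [0.4, -3, 0, 0, 0, 1.8, 0.5], [0.3, -3, 0, 0, 0, 1.8, 0.5], [0.2, -3, 0, 0, 0, 1.8, 0.5], [0.1, -3, 0, 0, 0, 1.8, 0.5], [0, -3, 0, 0, 0, 1.8, 0.5], [-0.1, -3, 0, 0, 0, 1.8, 0.5], [-0.2, -3, 0, 0, 0, 1.8, 0.5], [-0.3, -3, 0, 0, 0, 1.8, 0.5], [0, 0, 0, 0, 0, 0, 0.5]]]'

```text
time_s: 22.7
tcp_pos: [0.6238, -0.11, 0.1101]
ee_rot: [[-1.0, 0.006, -0.0], [0.006, 1.0, -0.0], [0.0, -0.0, -1.0]]
wrist_force: [-0.2, -0.3, -0.2]
gripper_width: 0.748
```

```bash
python3 go.py 0.6225 -0.1067 0.005 180 1;python3 - <<'E'
from station import r
import cv2
cv2.imwrite('pics/w9.png',r.capture('wrist')['color'])
E
```

```text
t 22.7 tcp [ 0.6238 -0.11    0.1101] yaw 179.63 tilt 0.02 w 65.1 F [-0.2 -0.3 -0.2]
total shift cm, present axes [ 0.13  0.33 10.51] turn [-0.   -0.02 -0.37]
[0.13, 0.33, 10.51] [-0.0, -0.0, -0.4]
```

View pics/w9.png

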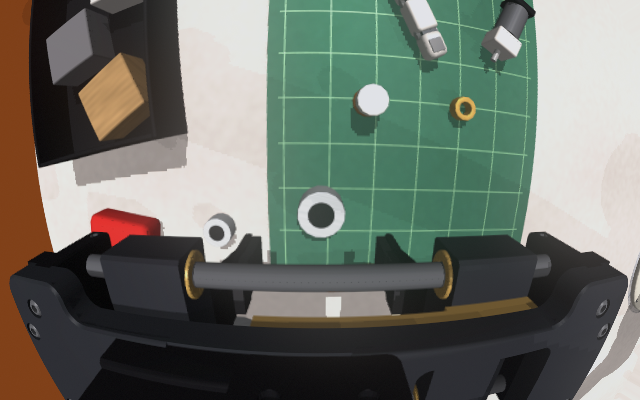

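The ring (321,213) is confirmed as the middle size. The small one at (219,233) stays clear of the jaws.

Request:
move_arm --series '[[[0.2, 0.2, 4, 0, 0, 0, 0.3], [0, 0, 4, 0, 0, 0, 0.3], [0, 0, 1.8, 0, 0, 0, 0.3], [0, 0, 0.7, 0, 0, 0, 0.3], [0, 0, 0, 0, 0, 0, 0.3], [0, 0, 0, 0, 0, 0, -1], [0, 0, 0, 0, 0, 0, -1], [0, 0, 0, 0, 0, 0, -1], [0, 0, 0, 0, 0, 0, -1], [0, 0, 0, 0, 0, 0, -1]]]'

```text
time_s: 24.0
tcp_pos: [0.6224, -0.1063, 0.0065]
ee_rot: [[-1.0, 0.003, 0.001], [0.003, 1.0, -0.0], [-0.001, -0.0, -1.0]]
wrist_force: [-1.4, 0.4, 4.6]
gripper_width: 0.453
```

Request:
move_arm --series '[[[0, 0, -2, 0, 0, 0, -1], [0, 0, -4, 0, 0, 0, -1], [0, 0, -4, 0, 0, 0, -1]]]'

```text
time_s: 24.38
tcp_pos: [0.6214, -0.1062, 0.1056]
ee_rot: [[-1.0, 0.004, -0.002], [0.004, 1.0, 0.0], [0.002, 0.0, -1.0]]
wrist_force: [-0.1, 0.9, 0.2]
gripper_width: 0.451
```

```bash
python3 go.py 0.4703 0.249 0.11 196 11
```

```text
t 24.38 tcp [ 0.6214 -0.1062  0.1056] yaw 179.79 tilt 0.1 w 39.3 F [-0.1  0.9  0.2]
total shift cm, present axes [15.24 35.47 -0.41] turn [  0.02  -0.1  -16.21]
[1.39, 3.22, -0.04] [0.0, -0.0, -1.5]
[1.3, 3.26, -0.04] [0.0, -0.0, -1.5]
[1.22, 3.29, -0.04] [0.0, -0.0, -1.5]
[1.13, 3.32, -0.04] [0.0, -0.0, -1.5]
[1.05, 3.35, -0.04] [0.0, -0.0, -1.5]
[0.96, 3.38, -0.04] [0.0, -0.0, -1.5]
[0.87, 3.4, -0.04] [0.0, -0.0, -1.5]
[0.79, 3.42, -0.04] [0.0, -0.0, -1.5]
[0.7, 3.44, -0.04] [0.0, -0.0, -1.5]
[0.61, 3.46, -0.04] [0.0, -0.0, -1.5]
[0.52, 3.47, -0.04] [0.0, -0.0, -1.5]
```

Request:
move_arm --series '[[[1.4, 3.2, 0, 0, 0, -1.5, -1], [1.3, 3.3, 0, 0, 0, -1.5, -1], [1.2, 3.3, 0, 0, 0, -1.5, -1], [1.1, 3.3, 0, 0, 0, -1.5, -1], [1, 3.4, 0, 0, 0, -1.5, -1], [1, 3.4, 0, 0, 0, -1.5, -1], [0.9, 3.4, 0, 0, 0, -1.5, -1], [0.8, 3.4, 0, 0, 0, -1.5, -1], [0.7, 3.4, 0, 0, 0, -1.5, -1], [0.6, 3.5, 0, 0, 0, -1.5, -1], [0.5, 3.5, 0, 0, 0, -1.5, -1], [0, 0, 0, 0, 0, 0, -1]]]'

```text
time_s: 25.88
tcp_pos: [0.4694, 0.2513, 0.1052]
ee_rot: [[-0.959, -0.284, -0.0], [-0.284, 0.959, 0.0], [0.0, 0.0, -1.0]]
wrist_force: [-0.2, 0.4, -0.6]
gripper_width: 0.447
```

```bash
python3 go.py 0.4703 0.249 0.0125 196 1;python3 - <<'E'
from station import r
import cv2
cv2.imwrite('pics/w10.png',r.capture('wrist')['color'])
E
```

```text
t 25.88 tcp [0.4694 0.2513 0.1052] yaw -163.52 tilt 0.02 w 38.9 F [-0.2  0.4 -0.6]
total shift cm, present axes [-0.03 -0.24  9.27] turn [ 0.01 -0.01  0.48]
[-0.03, -0.24, 9.27] [0.0, -0.0, 0.5]
```

View pics/w10.png

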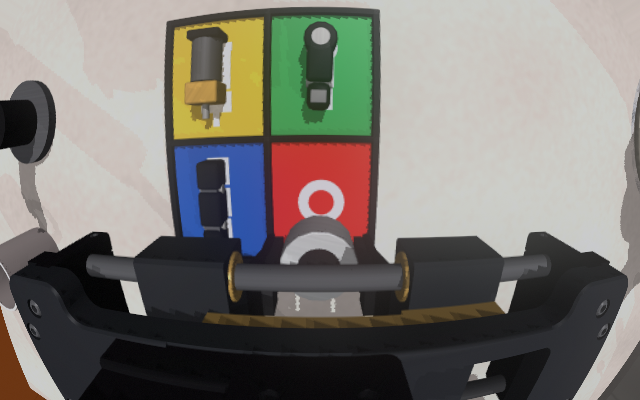

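The coupling is held level above the red pocket's ring (321,203). Lowering it.

Request:
move_arm --series '[[[0, -0.2, 3, 0, 0, 0.5, -1], [0, 0, 3, 0, 0, 0, -1], [0, 0, 2, 0, 0, 0, -1], [0, 0, 0.6, 0, 0, 0, -1], [0, 0, 0.3, 0, 0, 0, -1], [0, 0, 0, 0, 0, 0, -1]]]'

```text
time_s: 26.68
tcp_pos: [0.4712, 0.2477, 0.0171]
ee_rot: [[-0.962, -0.272, 0.001], [-0.272, 0.962, 0.001], [-0.001, 0.0, -1.0]]
wrist_force: [0.1, 0.2, -0.1]
gripper_width: 0.453
```

Request:
move_arm --series '[[[0, 0, 0.1, 0, 0, 0, -1], [0, 0, 0, 0, 0, 0, -1]]]'

```text
time_s: 26.92
tcp_pos: [0.4709, 0.2479, 0.016]
ee_rot: [[-0.962, -0.272, 0.001], [-0.272, 0.962, 0.001], [-0.001, 0.0, -1.0]]
wrist_force: [-0.0, 1.1, -1.0]
gripper_width: 0.453
```

Request:
move_arm --series '[[[0, 0, 0.2, 0, 0, 0, -1], [0, 0, 0, 0, 0, 0, -1]]]'

```text
time_s: 27.18
tcp_pos: [0.4706, 0.2476, 0.0134]
ee_rot: [[-0.962, -0.272, -0.0], [-0.272, 0.962, -0.0], [0.0, -0.0, -1.0]]
wrist_force: [-0.0, -0.3, -0.6]
gripper_width: 0.45
```

Request:
move_arm --series '[[[0, 0, 0.2, 0, 0, 0, -1], [0, 0, 0, 0, 0, 0, -1]]]'

```text
time_s: 27.42
tcp_pos: [0.4708, 0.2478, 0.0125]
ee_rot: [[-0.962, -0.273, 0.0], [-0.273, 0.962, -0.0], [-0.0, -0.0, -1.0]]
wrist_force: [-2.2, -1.2, 6.8]
gripper_width: 0.453
```

Contact at 6.8 N, at the expected height of 12.5 mm. Release and retreat.

Request:
move_arm --series '[[[0, 0, 0, 0, 0, 0, 0.08], [0, 0, 0, 0, 0, 0, 0.08], [0, 0, 0, 0, 0, 0, 0.08], [0, 0, -1, 0, 0, 0, 0.08], [0, 0, -3, 0, 0, 0, 0.08], [0, 0, -4, 0, 0, 0, 0.08], [0, 0, -4, 0, 0, 0, 0.08], [1, -5, -1, 0, 0, 0, 0.08], [1, -5, 0, 0, 0, 0, 0.08], [1, -5, 0, 0, 0, 0, 0.08], [1, -5, 0, 0, 0, 0, 0.08], [0, -5, 0, 0, 0, 0, 0.08]]]'

```text
time_s: 28.92
tcp_pos: [0.5, -0.0054, 0.1425]
ee_rot: [[-0.962, -0.273, 0.001], [-0.273, 0.962, 0.0], [-0.001, 0.0, -1.0]]
wrist_force: [0.7, -0.1, 1.1]
gripper_width: 0.541
```

```bash
python3 meas.py 2>&1 | tail -9
python3 - <<'E'
from station import r
import cv2,numpy as np
a=r.capture('top')['color'];b=r.capture('side')['color']
cv2.imwrite('pics/f_t.png',a)
cv2.imwrite('pics/f_t2.png',cv2.resize(a[150:295,145:305],None,fx=4,fy=4))
cv2.imwrite('pics/f_s.png',cv2.resize(b[130:360,160:480],None,fx=2.4,fy=2.4))
E
```

```text
~~~^^^^^^^^^
  File "meas.py", line 8, in sub
    n,l,st,ce=cv2.connectedComponentsWithStats(o); k=1+np.argmax(st[1:,4]); return (l==k).astype(np.uint8)
                                                       ~~~~~~~~~^^^^^^^^^^
    return _wrapfunc(a, 'argmax', axis=axis, out=out, **kwds)
    return bound(*args, **kwds)
ValueError: attempt to get argmax of an empty sequence
```

View pics/f_t.png

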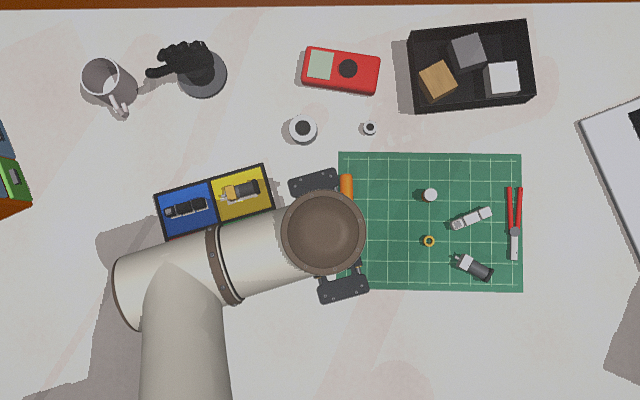

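View pics/f_s.png

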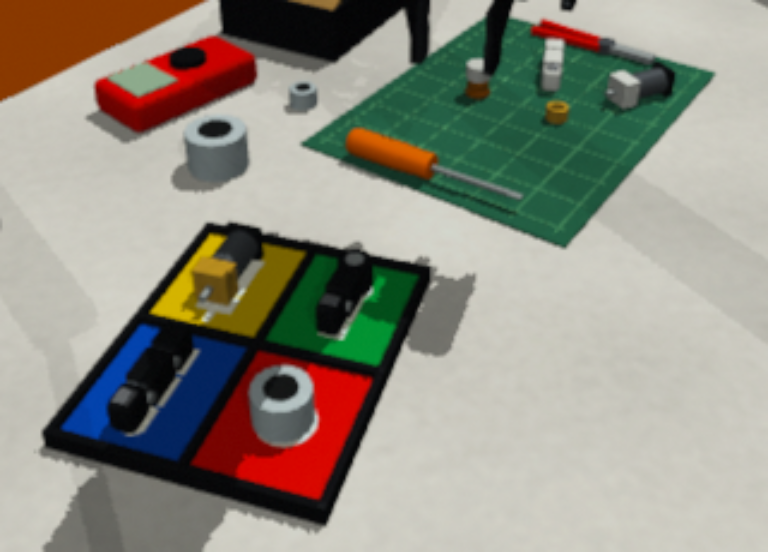

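View pics/f_t2.png

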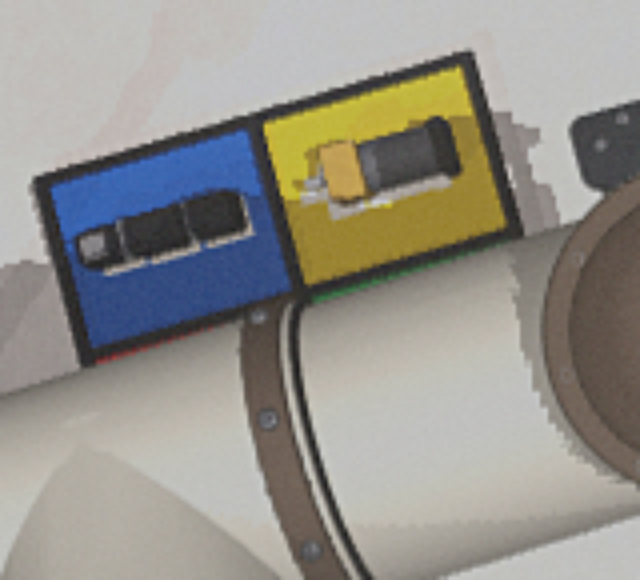

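The side view shows all four parts flat in their own pockets: motor (230,270), thumb (345,290), finger (150,385) and coupling (282,400). In the top view the white finger (472,217) and white motor (472,266) sit where they did at the start. Handing in.

Run:
```python
from station import r
print(r.finish_job()); s=r.sense(); print(s['time_s'],s['wrist_force'])
```

```text
the job is handed in; nothing more can be done
None
the job is handed in; nothing more can be done
```

I put the black finger, black thumb, brass-gearbox motor and middle-sized (40 mm) wrist coupling into the blue, green, yellow and red pockets. Each was lowered until it touched the floor (5–7 N), then released. I handed the job in after about 29 s; no verdict was reported.

- **Last checks:** the final side view shows all four parts upright, flat and released inside their pockets. From the release positions I estimate each part within a few millimetres of where I aimed it. The white finger and white-gearbox motor are at their starting pixels in the top view.
- **Failed or disagreed:** my last numeric re-measurement from the top view failed. I ran it on the original part positions, which were now empty, and the arm also hid the red and green pockets, so the final placing is checked by eye only. The motor closed at 25.2 mm rather than 26, because the grip sat slightly above its axis, but it did not slip. The two views of the coupling differed by about 3 mm, so I took a value in between.

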